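Clamp the articulator and hold its upper arm at the balance point

ROBOT

A 6-joint arm with a two-finger parallel gripper is mounted at the origin on the work surface. World frame = base frame: x ahead of the robot, y to its left, z up, the work surface at z = 0. Lengths are in m, angles in rad, forces in N, time in s.
With the tool pointing down it reaches from about 0.425 to 0.95 m from the base axis. Payload 3.5 kg.
Tool frame: the origin (TCP) lies at the very end of the fingers, on their centre line; the grasp point (between the pads) lies 19 mm behind it; z points along the fingers, y is the direction in which the jaws open and shut (so a half turn about z gives the same grasp; the last joint's range is limited). The gripper opens to 85 mm and grips with 20 to 120 N. Pads are 22 mm wide; open, the fingers measure 114 mm over their backs; the gripper's body (76 mm by 85 mm) begins 54 mm behind the grasp point. The pads swing forward as they close: fully open they stand 13 mm farther back than shut.
Start: joints at [-1.3, 0.286, 1.577, -0, 1.279, -0.15], TCP at [0.276, -0.616, 0.231] pointing down, gripper open.
Joint ranges: [-2.77, 2.77], [-0.9, 2.22], [0.21, 2.48], [-1.53, 4.67], [0.24, 2.81], [-2.84, 2.84]. Speed limits (rad/s): [2.79, 2.79, 3.14, 3.14, 3.14, 3.14].

INTERFACE

Orientations are given as a unit quaternion [x, y, z, w].
In Python, from plant import get_state, read_camera, get_calibration, ticket, search_frame, cut_out, pinpoint gives the robot as it stands.
- The arm moves only by the tool move_arm, never from a script. Its argument "plan" is a list that holds one entry, the list of rows, each a list of 7 numbers: the turn, a rotation vector about the tool's x, y, z in degrees, then the shift along the tool's x, y, z in m, then the finger opening in m, from 0 to 0.0854. In form: [[[ax, ay, az, x, y, z, hand], ...]]. A call has exactly 5 rows; each row is the pose to reach, as a shift and turn from the pose measured when the call began, along the tool's axes at that moment; what a row does not reach only later rows make up. A row lasts 1/8 s, in which the tool goes at most 62.5 mm and 10.7 degrees, less where a joint would pass 70% of its speed; a pose out of reach is approached as far as the arm can. A call with a gripper value outside its range is refused whole. The fingers move at their own pace and stop on an object; "force" is the grip in N (left out, the last holds). Time passes only in rows, so rows that repeat a pose let the fingers close, or fill a call up. It gives the time, the measured TCP pose, the force and the opening at its end, in the units of the state.
- get_state(): the state, without advancing time (a new reading comes with each control period).
- read_camera(name): name is "side" or "top" or "wrist"; returns the picture (480x640x3 uint8, red, green, blue); there is no depth.
- get_calibration(name): a dict with "mtx" (3x3 intrinsics, pixels), "dist_coeffs" ([k1, k2, p1, p2, k3] as OpenCV has them; the pictures are not rectified), "extrinsics" (4x4, takes a point from camera to world coordinates); the wrist camera has in their place "hand_eye" (4x4, takes a point from camera to tool coordinates, whose origin is the TCP and whose axes are the flange's). Camera axes: x right, y up, looking along -z (the intrinsics and any distortion apply to the point x, -y, -z); pixel columns grow to the right and rows downward; lengths in m; the calibration is good to about 2 mm. A picture is of the moment at which its call begins: read the wrist's pose just before it. get_calibration takes no time and is no camera call.
- ticket.sign_off(): hands the job in, once; it reports no verdict.
Trained networks look in the newest picture that a camera, given by its name, has taken for a name from the list of things; names that differ only in an ending like _2 or _b are one class to them, and where a whole thing is asked for, a point or a joint stands for the part that bears it (a point fixed in the world has none). Each returns a list of dicts, best first, with "p" (0 to 1); they miss things now and then, are a little off and sometimes report something else, mostly with a low value. They report only what shows in the picture. A call takes as long as a camera call.
- search_frame(camera, query): "centre" ([column, row] in pixels, amid what is visible of it).
- cut_out(camera, query): "pixels" (480x640 bool, what is visible of it) and "centre" ([column, row] in pixels, amid what is visible of it).
- pinpoint(camera, query): "centre" ([column, row] in pixels: a listed point, or the origin of a listed thing).
The state is a dict: "time": time; "qpos": joint angles; "dq": joint speeds; "joint_efforts": joint torques, N m; "eef_pos": TCP position; "tcp_rot": TCP orientation; "contact_force": force on the tool from outside, world axes, zero at the start; "wrist_torque": the same for the moment, N m; "opening": opening from 0.0 (shut) to 1.0 (fully open).
Only numpy, scipy, OpenCV 4.12 (cv2) and the standard library are available. Lean on these libraries where they do the work, as an engineer would, in place of code of your own. Each camera call takes 0.05 s, during which the arm holds its last target.

TASK

The dental articulator with its mounted plaster casts stands loose between the jaws of the machine vise and would topple when its heavy upper arm is swung back, so first wind the crank of the vise until the sliding jaw grips its base tight. Then take the bow at the front of the upper arm, swing the arm up and back gently to its balance point, where it would fall neither shut nor backwards, and finish holding it still there, gripped, so that I can inspect the upper teeth with both hands free. Do not let the arm drop or go over backwards, keep the articulator flat on the vise, and leave everything else on the bench where it is.

Things in the scene. Friction and masses are not known exactly. Their poses are not given: they have to be found in the camera images.
- vise: grey machine vise on a round swivel base and riser, fixed to the bench, 150 mm (x) by about 240 mm (y), 124 mm high at the jaws. Origin on the bench under its middle; z up; y along the screw, from the crank end (-y) to the fixed jaw (+y); x points away from the robot, within 0.3 rad. Bed top 102 mm above the bench; fixed jaw face at y = +41 mm.
- vise_jaw: the sliding jaw of the vise, 100 mm wide, 44 mm thick, 22 mm high, standing on the bed on the crank side of the articulator. This frame has the vise's axes; its origin is the vise's origin shifted along +y by the distance that the jaw has closed: at 0 shift the jaws are 91 mm apart, and the base between them is 80 mm wide, so the jaw grips at about 11 mm.
- vise_crank (a joint): crank angle, rad: 0 with the black knob towards the robot (vise -x), pi/2 knob on top, pi at the back; grows clockwise seen from the crank end, closing the jaw 8 mm a turn. Starts at 0.2 to 2.4; the jaw meets the base at about 8.6 and is tight (7 to 10 N at the knob) near 9.5. Own friction 0.15 N m (3 to 4 N at the knob), so it stays where left, but springs back a little if forced.
- crank_axis (a point): point on the axis of the vise screw and crank, 84 mm above the bench, level with the middle of the knob's grip (193.5 mm from the middle of the vise towards the crank end). Axes as the vise's. The knob circles round it at a radius of 44 mm.
- crank_knob (a point): middle of the gripping length of the black crank knob: a cylinder 18 mm thick, 58 mm long, parallel to the screw (vise y), 44 mm from the screw's axis. Can be pinched from above, fingers in front of and behind it, and carried round with the hand pointing down all the while: the knob spins freely on its pin. At the bottom of its circle it is 40 mm above the bench.
- articulator: the articulator: a loose aluminium frame with purple fittings and plaster casts, about 0.9 kg with its upper arm; base plate 118 mm (x) by 80 mm (y) by 16 mm, standing on the bed of the vise. Origin at the underside centre of the base plate; z up, x towards its hinge at the back, y along its hinge, towards the fixed jaw. It slides sideways a few mm when the jaw closes.
- base_centre (a point): middle of the articulator's base plate, 8 mm above its underside. Axes as the articulator's.
- hinge_axis (a point): middle of the articulator's hinge axis, 84 mm above the underside of the base plate and 42 mm behind its middle. Axes as the articulator's; the hinge runs along y.
- upper_arm (a joint): angle of the upper arm, rad: 0 shut (level, pointing to the front, as it starts), pi/2 upright, 2.35 at its back stop. The cast hangs under the arm, so the balance point lies a little past upright, at 1.70 rad; short of that the arm falls shut, beyond it falls back. Hinge almost frictionless; the arm weighs 0.25 to 0.5 kg.
- bow_bar (a point): middle of the front bar of the steel bow at the free end of the upper arm: round, 10 mm thick, 66 mm long, parallel to the hinge, 130 mm from the hinge axis, 186 mm above the bench when shut. The bow is open for 28 mm either side of this point and 36 mm behind it. Can be pinched from above, one finger in front, one inside the bow; it turns between the fingers as the arm swings.
- bur_block: small blue block with burs, 44 by 70 by 57 mm, loose, behind the vise; leave alone. Origin under its middle.
- wax_knife: slim wax knife with a dark wooden handle lying on the bench in front of the vise, 170 mm long, 10 mm high; leave alone. Origin under it.
- study_cast: loose plaster study cast of a jaw, 60 by 58 by 28 mm, left of the vise; leave alone. Origin under it.
- liquid_jar: amber jar with white cap, 52 mm across, 65 mm high, left of the vise; leave alone. Origin under it.
- mixing_bowl: green mixing bowl, 116 mm across, 65 mm high, on the right; leave alone. Origin under it.
- instrument_case: purple instrument case, 85 by 60 by 30 mm, on the right; leave alone. Origin under it.
- plaster_brush: flat bench brush, 160 mm long, lying at the back right; leave alone. Origin under it.

How it is judged:
On the way, in this order (a step that is already met when the one before it is completed fails the run):
1. the base of the articulator is clamped tight in the vise while the upper arm is still down (contact force between vise_jaw and articulator above 20 N and value of joint upper_arm below 0.3 rad), for 0.3 s.
2. the upper arm is at its balance point, held by the fingers (value of joint upper_arm between 1.58 and 1.82 rad and contact force between the fingers and articulator above 1 N), for 0.3 s.
At the end, for the whole second after the job is handed in: Upper arm within 0.12 rad of its balance point (1.70 rad) and slower than 0.1 rad/s, held by the fingers (over 1 N); vise jaw pressing on the articulator's base with over 20 N; base flat on the vise bed (tilt under 0.05 rad, raised under 4 mm) (all of step 2 and velocity of joint upper_arm between -0.1 and 0.1 rad/s and contact force between vise_jaw and articulator above 20 N and angle between articulator's own z axis and vertical below 0.05 rad and z of articulator in the frame of vise below 0.106 m); the arm keeps its last pose, push and grip.
It fails at once if the upper arm goes over backwards (past 2.1 rad) (value of joint upper_arm above 2.1 rad).
It fails at once if the upper arm drops or is flung (faster than 3 rad/s) (velocity of joint upper_arm above 3 rad/s or velocity of joint upper_arm below -3 rad/s).
It fails at once if the articulator is tipped (over 0.15 rad) or lifted out of the vise (over 15 mm) (angle between articulator's own z axis and vertical above 0.15 rad or z of articulator in the frame of vise above 0.117 m).
It fails at once if a bystander is moved by more than 30 mm (distance of any of bur_block, wax_knife, study_cast, liquid_jar, mixing_bowl, instrument_case, plaster_brush from where it was at the start of the episode above 0.03 m).
It also fails if it takes over 64 s, if anything falls off the work surface, if the arm or the gripper's body presses on something with over 40 N, if the wrist force passes 120 N, or if a joint passes its speed limit or range.

## Working session

There is one attempt and no reset: what is moved stays moved. The work goes in short steps, Python scripts to look and compute and a tool call to move; the robot and the scene stay as the last step left them, time stands still between calls to the robot, and variables do not carry over. Pictures are saved under pics/ and viewed, and the job is handed in when it is done.

Besides the shell and the picture viewer there is one more tool, called after ">>>" as name(argument=value, ...), one argument or row to a line, values as JSON. move_arm: Moves the arm, as the interface text tells. Its arguments: {"type":"object","properties":{"plan":{"type":"array","items":{"type":"array","items":{"type":"array","items":{"type":"number"}}}},"force":{"type":"number"}},"required":["plan"]}

```bash
ls; mkdir -p pics
python3 - <<'E'
from plant import *
import cv2
s=get_state();print({k:(v if not hasattr(v,'round') else v) for k,v in s.items()})
for n in ['side','top','wrist']:
    im=read_camera(n);cv2.imwrite(f'pics/{n}0.png',im[:,:,::-1])
    c=get_calibration(n);print(n,c)
for cam in ['side','top']:
  for q in ['vise','vise_jaw','crank_axis','crank_knob','articulator','base_centre','hinge_axis','bow_bar']:
    try: r=pinpoint(cam,q)
    except Exception as e: print(e);continue
    print(cam,q,[(d['centre'],round(d['p'],2)) for d in r[:2]])
print(get_state()['time'])
E
```

```text
pics
{'time': 0.0, 'qpos': array([-1.29997204e+00,  2.87201820e-01,  1.57816828e+00, -2.24940510e-05,
        1.27859079e+00, -1.50007208e-01]), 'dq': array([-0.00117638,  0.00020572,  0.00183946,  0.00027259, -0.00154804,
        0.00057515]), 'joint_efforts': array([-9.94186594e-04, -4.05983055e+01, -2.92627376e+01, -2.00210720e-04,
        5.86088339e-03,  2.91552958e-06]), 'eef_pos': array([ 0.27559188, -0.61546264,  0.22992779]), 'tcp_rot': array([ 9.77942798e-01,  2.08869531e-01, -8.22340727e-05, -1.18130713e-03]), 'contact_force': array([ 0.24790884,  0.81972735, -0.27277643]), 'wrist_torque': array([ 0.00401169, -0.05773782,  0.01597069]), 'opening': 1.0030839511912375}
side {'mtx': array([[529.52067032,   0.        , 319.12603967],
       [  0.        , 529.52067032, 237.97974786],
       [  0.        ,   0.        ,   1.        ]]), 'dist_coeffs': array([-0.14603992,  0.        ,  0.        ,  0.        ,  0.        ]), 'extrinsics': array([[-0.96647117,  0.1702378 , -0.19223052,  0.34285687],
       [-0.2560546 , -0.58291175,  0.77113548,  1.01169676],
       [ 0.01922298,
[... 1213 characters left out ...]
     -1.42275105e-01],
       [ 0.00000000e+00,  0.00000000e+00,  0.00000000e+00,
         1.00000000e+00]])}
side vise [([338.3, 286.6], 0.94), ([289.9, 218.1], 0.26)]
side vise_jaw [([329.7, 229.3], 0.64)]
side crank_axis [([347.2, 217.3], 0.8)]
side crank_knob [([358.3, 211.6], 0.48)]
side articulator [([346.1, 257.1], 0.77)]
side base_centre [([341.4, 251.3], 0.84)]
side hinge_axis [([330.1, 226.1], 0.66)]
side bow_bar [([379.8, 227.4], 0.62)]
top vise []
top vise_jaw []
top crank_axis [([379.8, 262.4], 0.8)]
top crank_knob []
top articulator [([292.5, 284.2], 0.65)]
top base_centre [([295.1, 286.5], 0.89)]
top hinge_axis [([288.6, 261.7], 0.81)]
top bow_bar [([300.8, 327.7], 0.78)]
0.95
```

View pics/side0.png

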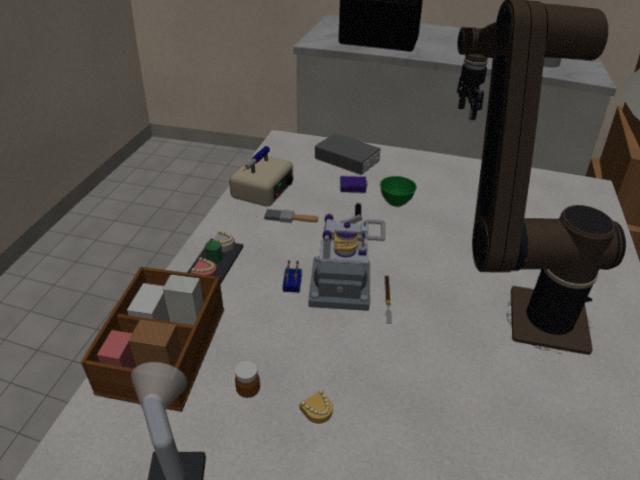

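View pics/top0.png

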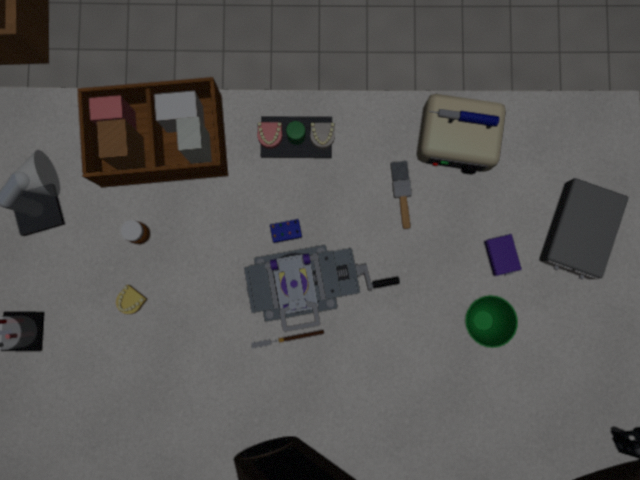

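View pics/wrist0.png

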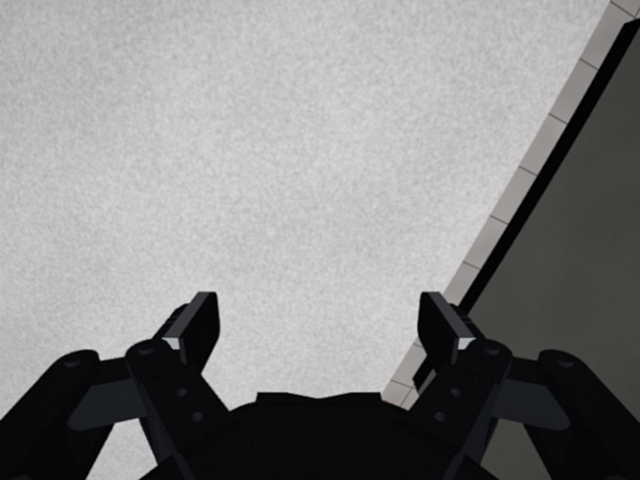

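```bash
cat > h.py <<'E'
from plant import *
import numpy as np, cv2
from scipy.spatial.transform import Rotation as R
from scipy.optimize import least_squares
def cam(n, st=None):
    c=get_calibration(n)
    if n=='wrist':
        T=np.eye(4);T[:3,:3]=R.from_quat(st['tcp_rot']).as_matrix();T[:3,3]=st['eef_pos']
        E=T@c['hand_eye']
    else: E=c['extrinsics']
    return c['mtx'],c['dist_coeffs'],E
def ray(n,uv,st=None):
    K,d,E=cam(n,st)
    p=cv2.undistortPoints(np.array([[uv]],float),K,d)[0,0]
    v=E[:3,:3]@np.array([p[0],-p[1],-1]);return E[:3,3],v/np.linalg.norm(v)
def atz(n,uv,z,st=None):
    o,v=ray(n,uv,st);return o+v*(z-o[2])/v[2]
def proj(n,P,st=None):
    K,d,E=cam(n,st)
    q=(np.atleast_2d(P)-E[:3,3])@E[:3,:3]; q=q*[1,-1,-1]
    return cv2.projectPoints(q.reshape(-1,1,3),np.zeros(3),np.zeros(3),K,d)[0].reshape(-1,2)
def tri(obs):
    A=np.zeros((3,3));b=np.zeros(3)
    for o,v in obs:
        M=np.eye(3)-np.outer(v,v);A+=M;b+=M@o
    return np.linalg.solve(A,b)
E
python3 - <<'E'
from h import *
print('axis',atz('top',[379.8,262.4],.084),atz('side',[347.2,217.3],.084))
print('base',atz('top',[295.1,286.5],.110),atz('side',[341.4,251.3],.110))
print('hinge',atz('top',[288.6,261.7],.186),atz('side',[330.1,226.1],.186))
print('bow',atz('top',[300.8,327.7],.186),atz('side',[379.8,227.4],.186))
for n,b in [('top',(230,220,420,360)),('side',(270,180,430,330))]:
    im=cv2.imread(f'pics/{n}0.png')[b[1]:b[3],b[0]:b[2]]
    cv2.imwrite(f'pics/{n}0z.png',cv2.resize(im,None,fx=4,fy=4,interpolation=2)[:600,:800])
E
```

```text
axis [ 0.57583937 -0.1677167   0.084     ] [ 0.55867066 -0.16890546  0.084     ]
base [0.52138947 0.01631657 0.11      ] [0.53444398 0.01363016 0.11      ]
hinge [0.56860132 0.02703811 0.186     ] [0.56365731 0.02130535 0.186     ]
bow [0.43777691 0.00154539 0.186     ] [ 0.44905761 -0.00695056  0.186     ]
```

View pics/top0z.png

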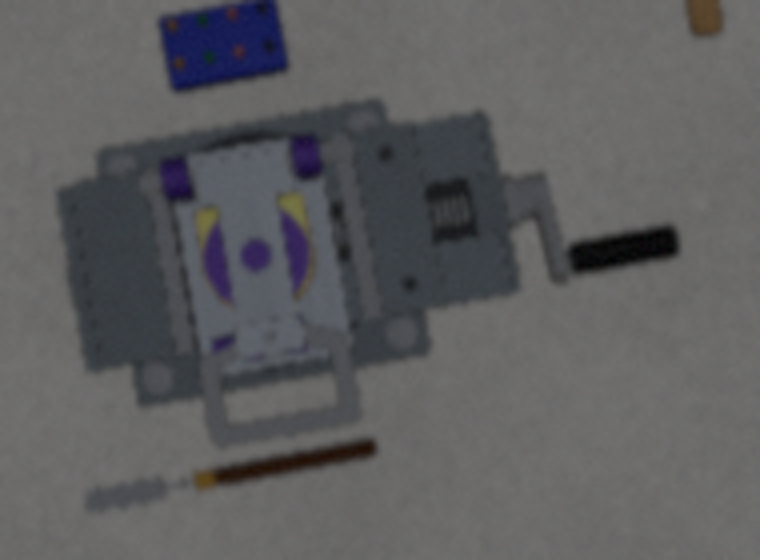

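View pics/side0z.png

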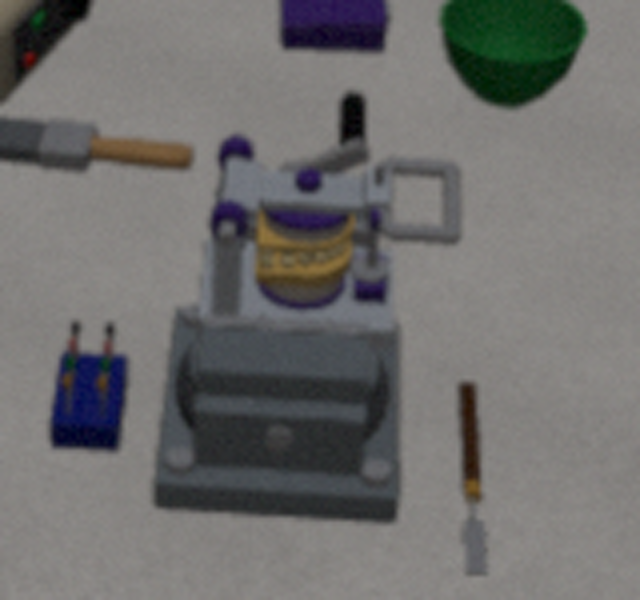

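Run:
```python
from h import *
s=ray('side',[358,209]);t=ray('top',[386.3,282.3])
P=tri([s,t]);print('knob',P,proj('side',P),proj('top',P))
for z in (.09,.11,.128): print(z,atz('top',[386.3,282.3],z),atz('side',[358,209],z))
for nm,a,b in [('base',[295.1,286.5],[341.4,251.3]),('hinge',[288.6,261.7],[330.1,226.1]),('bow',[300.8,327.7],[379.8,227.4]),('axis',[379.8,262.4],[347.2,217.3])]:
    print(nm,tri([ray('top',a),ray('side',b)]))
# move calc
def rowto(st,P,yaw):
    Rc=R.from_quat(st['tcp_rot'])
    x=np.array([np.cos(yaw),np.sin(yaw),0]);z=np.array([0,0,-1.]);y=np.cross(z,x)
    Rt=R.from_matrix(np.c_[x,y,z])
    return np.degrees((Rc.inv()*Rt).as_rotvec()),Rc.inv().apply(np.array(P)-st['eef_pos'])
st=get_state()
print(rowto(st,[P[0],P[1]+.03,.30],1.73))
open('h.py','a').write('''
def rowto(st,P,yaw):
    Rc=R.from_quat(st['tcp_rot'])
    x=np.array([np.cos(yaw),np.sin(yaw),0]);z=np.array([0,0,-1.]);y=np.cross(z,x)
    Rt=R.from_matrix(np.c_[x,y,z])
    return np.degrees((Rc.inv()*Rt).as_rotvec()).round(2),Rc.inv().apply(np.array(P)-st['eef_pos']).round(4)
''')
```

```text
knob [ 0.53157168 -0.17807119  0.11097636] [[358.08039974 209.00791504]] [[386.28457386 282.19718748]]
0.09 [ 0.53217016 -0.18081947  0.09      ] [ 0.53666278 -0.20872232  0.09      ]
0.11 [ 0.53139096 -0.17822878  0.11      ] [ 0.53201803 -0.1794738   0.11      ]
0.128 [ 0.53068968 -0.17589716  0.128     ] [ 0.52783776 -0.15315013  0.128     ]
base [0.52742908 0.01719468 0.11349936]
hinge [0.56546501 0.02639139 0.18968867]
bow [0.44307588 0.00202321 0.19318758]
axis [ 0.5673578  -0.16889494  0.0836518 ]
(array([ 1.49229302e-03,  2.41737253e-03, -7.50086569e+01]), array([ 0.42467647, -0.32267013, -0.06866271]))
```

>>> move_arm(
  plan=[
    [[0,0,-10,0.05,-0.038,-0.01,0.0854],[0,0,-20,0.1,-0.076,-0.02,0.0854],[0,0,-30,0.15,-0.114,-0.03,0.0854],[0,0,-40,0.2,-0.152,-0.04,0.0854],[0,0,-50,0.25,-0.19,-0.05,0.0854]],
  ],
  force=30,
)

```text
time: 1.58
eef_pos: [0.4244, -0.3435, 0.281]
tcp_rot: [0.796, 0.605, 0.0, 0.0]
contact_force: [0.3, -0.1, 0.3]
opening: 0.998
```

Run:
```python
from h import *
st=get_state();print(st['time'],st['eef_pos'],rowto(st,[.5316,-.15,.30],1.73))
```

```text
1.575 [ 0.42441579 -0.34348165  0.28104389] (array([  0.04,   0.03, -24.7 ]), array([ 0.2152,  0.0513, -0.019 ]))
```

>>> move_arm(
  plan=[
    [[0,0,-8,0.055,0.013,-0.005,0.0854],[0,0,-16,0.11,0.026,-0.01,0.0854],[0,0,-24.7,0.165,0.039,-0.015,0.0854],[0,0,-24.7,0.215,0.051,-0.019,0.0854],[0,0,-24.7,0.215,0.051,-0.019,0.0854]],
  ],
)

```text
time: 2.2
eef_pos: [0.5325, -0.1473, 0.3007]
tcp_rot: [0.647, 0.763, 0.0, 0.001]
contact_force: [0.3, -0.6, -0.1]
opening: 0.999
```

Run:
```python
from h import *
st=get_state();im=read_camera('wrist');cv2.imwrite('pics/wrist1.png',im[:,:,::-1])
print(st['time'],st['eef_pos'],st['tcp_rot'])
for q in ['crank_axis','crank_knob','vise','base_centre','hinge_axis','bow_bar']:
    r=pinpoint('wrist',q);print(q,[(d['centre'],round(d['p'],2)) for d in r[:2]])
for z in (.105,.111,.117): print(atz('wrist',pinpoint('wrist','crank_knob')[0]['centre'],z,st))
```

```text
2.2 [ 0.53248211 -0.1472594   0.30069447] [6.46673306e-01 7.62766409e-01 3.99899021e-04 9.38460024e-04]
crank_axis [([444.0, 57.6], 0.23)]
crank_knob []
vise [([445.9, 54.8], 0.15)]
base_centre []
hinge_axis []
bow_bar [([217.4, 0.5], 0.62)]Traceback (most recent call last):
  File "<stdin>", line 6, in <module>
IndexError: list index out of range
```

View pics/wrist1.png

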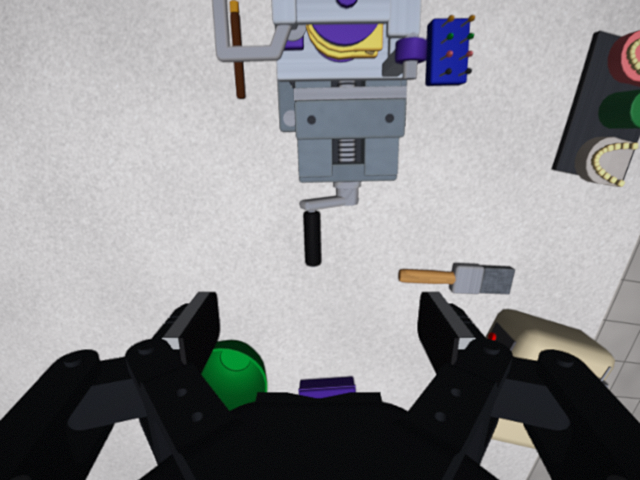

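Run:
```python
from h import *
st=dict(eef_pos=np.array([ 0.53248211,-0.1472594,0.30069447]),tcp_rot=np.array([6.46673306e-01,7.62766409e-01,3.99899021e-04,9.38460024e-04]))
P=[atz('wrist',p,.111,st) for p in ([312,210],[314,264],[313,238],[313,234])]
print(P, np.arctan2(P[0][0]-P[1][0],P[0][1]-P[1][1]))
t=ray('top',[386.3,282.3]);s=ray('side',[358,209])
for p in ([313,236],):
  w=ray('wrist',p,st); X=tri([t,s,w]);print(X,proj('top',X),proj('side',X),proj('wrist',X,st))
# vise slide jaw/body edges: near end of vise body corners (299,182),(397,180); jaw-block top z~.124
for z in (.102,.124):
  a=atz('wrist',[299,182],z,st);b=atz('wrist',[397,180],z,st);print(z,a,b,np.linalg.norm(a-b),np.arctan2(b[1]-a[1],b[0]-a[0]))
a=atz('wrist',[276,79],.126,st);b=atz('wrist',[419,78],.126,st);print(a,b,np.linalg.norm(a-b),np.arctan2(b[1]-a[1],b[0]-a[0]))
```

```text
[array([ 0.52741042, -0.14787901,  0.111     ]), array([ 0.53859657, -0.20438385,  0.111     ]), array([ 0.53304363, -0.17651965,  0.111     ]), array([ 0.53236604, -0.17232045,  0.111     ])] -0.19544102651741227
[ 0.53186324 -0.17634187  0.1115964 ] [[385.5089726  282.04436868]] [[357.86477965 209.14477692]] [[311.87732541 237.82454657]]
0.102 [ 0.5101944  -0.12366445  0.102     ] [ 0.60681105 -0.10550032  0.102     ] 0.09830926863245079 0.18583293755609281
0.124 [ 0.51089184 -0.12062435  0.124     ] [ 0.60127341 -0.10363243  0.124     ] 0.0919649520219083 0.18583293755609254
[ 0.47794331 -0.03528433  0.126     ] [ 0.60017253 -0.01362588  0.126     ] 0.12413328624799239 0.1753749628211526
```

Run:
```python
from h import *
st=get_state()
for z in (.15,.095): print(rowto(st,[.5338,-.1863,z],1.571+.18))
```

```text
(array([ 0.02,  0.03, -1.32]), array([-0.0351, -0.0026,  0.1499]))
(array([ 0.02,  0.03, -1.32]), array([-0.0351, -0.0027,  0.2049]))
```

>>> move_arm(
  plan=[
    [[0,0,-1.3,-0.035,-0.003,0.045,0.0854],[0,0,-1.3,-0.035,-0.003,0.1,0.0854],[0,0,-1.3,-0.035,-0.003,0.15,0.0854],[0,0,-1.3,-0.035,-0.003,0.185,0.0854],[0,0,-1.3,-0.035,-0.003,0.205,0.0854]],
  ],
)

```text
time: 3.22
eef_pos: [0.5322, -0.1864, 0.0926]
tcp_rot: [0.641, 0.767, -0.0, -0.001]
contact_force: [-0.6, -1.1, -0.1]
opening: 0.999
```

>>> move_arm(
  plan=[
    [[0,0,0,0,0,0,0.0],[0,0,0,0,0,0,0.0],[0,0,0,0,0,0,0.0],[0,0,0,0,0,0,0.0],[0,0,0,0,0,0,0.0]],
  ],
)

```text
time: 3.85
eef_pos: [0.5332, -0.1869, 0.0941]
tcp_rot: [0.641, 0.768, -0.0, 0.0]
contact_force: [0.8, -0.5, 2.8]
opening: 0.2
```

Run:
```python
from h import *
st=get_state();im=read_camera('wrist');cv2.imwrite('pics/wrist2.png',im[:,:,::-1])
im=read_camera('side');cv2.imwrite('pics/side2.png',cv2.resize(im[150:330,250:470,::-1],None,fx=3,fy=3))
print(st)
```

```text
{'time': 3.85, 'qpos': array([-5.16483035e-01,  2.00607105e-01,  1.95032713e+00, -2.85200439e-04,
        9.90102041e-01, -6.95457791e-01]), 'dq': array([-1.56922764e-03,  2.03569954e-03, -1.64701330e-04,  1.68458797e-05,
        1.98866748e-03,  9.55622704e-04]), 'joint_efforts': array([-1.58691430e-01, -3.14942157e+01, -2.34865862e+01, -9.69576125e-03,
        1.41036403e-01,  8.30223178e-02]), 'eef_pos': array([ 0.53323257, -0.1868563 ,  0.09407671]), 'tcp_rot': array([ 6.41024660e-01,  7.67520224e-01, -6.76850800e-05,  2.95006375e-04]), 'contact_force': array([ 0.76699073, -0.46522252,  2.77746505]), 'wrist_torque': array([-0.06381366, -0.17776582,  0.07691088]), 'opening': 0.19976784150695348}
```

View pics/wrist2.png

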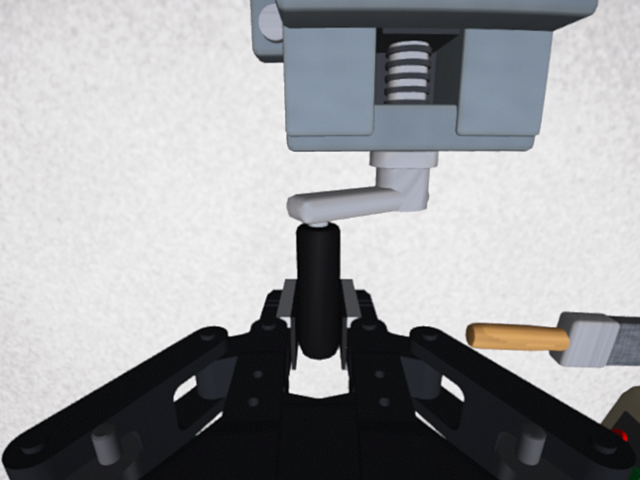

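View pics/side2.png

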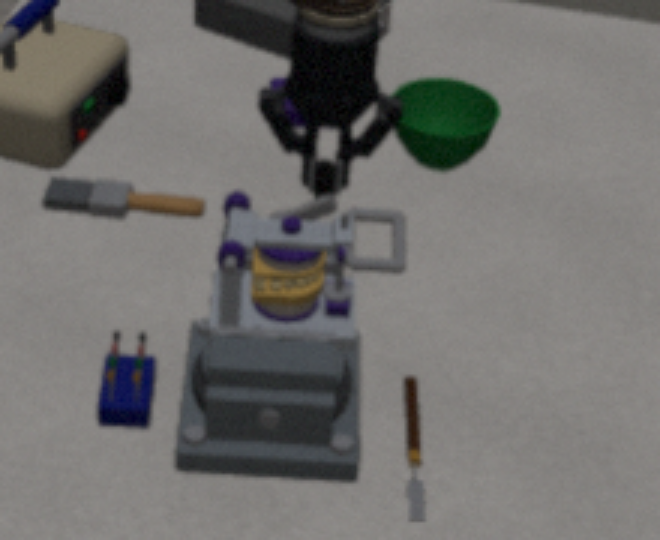

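Run:
```python
from h import *
st=get_state()
Rc=R.from_quat(st['tcp_rot'])
for uv,zs in (([403,180],[.084]),([403,160],[.084]),([408,66],[.084]),([313,208],[.1,.105,.111]),([319,250],[.1,.105,.111]),([319,300],[.1,.105,.111])):
  for z in zs:
    P=atz('wrist',uv,z,st);print(uv,z,P.round(4),Rc.inv().apply(P-st['eef_pos']).round(4))
```

```text
[403, 180] 0.084 [ 0.5616 -0.1282  0.084 ] [0.0526 0.0386 0.0098]
[403, 160] 0.084 [ 0.5595 -0.1196  0.084 ] [0.0614 0.038  0.0098]
[408, 66] 0.084 [ 0.5524 -0.082   0.084 ] [0.0998 0.0377 0.0098]
[313, 208] 0.1 [ 0.5239 -0.1447  0.1   ] [ 0.0432 -0.0015 -0.0062]
[313, 208] 0.105 [ 0.5238 -0.1436  0.105 ] [ 0.0442 -0.0015 -0.0112]
[313, 208] 0.111 [ 0.5236 -0.1424  0.111 ] [ 0.0455 -0.0014 -0.0172]
[319, 250] 0.1 [ 0.5295 -0.162   0.1   ] [ 0.0251  0.0009 -0.0062]
[319, 250] 0.105 [ 0.5292 -0.1603  0.105 ] [ 0.0268  0.0009 -0.0112]
[319, 250] 0.111 [ 0.5288 -0.1583  0.111 ] [ 0.0288  0.0009 -0.0172]
[319, 300] 0.1 [ 0.5337 -0.1851  0.1   ] [ 0.0017  0.0009 -0.0062]
[319, 300] 0.105 [ 0.5332 -0.1825  0.105 ] [ 0.0042  0.0009 -0.0112]
[319, 300] 0.111 [ 0.5327 -0.1795  0.111 ] [ 0.0073  0.0009 -0.0172]
```

```bash
cat >> h.py <<'E'
def circ(t0,ts,r=.044):
    for t in ts: print([0,0,0,0,round(r*(np.cos(t0)-np.cos(t)),4),round(-r*(np.sin(t)-np.sin(t0)),4),0.0])
E
python3 -c "
from h import *
circ(.6,[.8,1.0,1.2,1.4,1.6])"
```

```text
[0, 0, 0, 0, np.float64(0.0057), np.float64(-0.0067), 0.0]
[0, 0, 0, 0, np.float64(0.0125), np.float64(-0.0122), 0.0]
[0, 0, 0, 0, np.float64(0.0204), np.float64(-0.0162), 0.0]
[0, 0, 0, 0, np.float64(0.0288), np.float64(-0.0185), 0.0]
[0, 0, 0, 0, np.float64(0.0376), np.float64(-0.0191), 0.0]
```

>>> move_arm(
  plan=[
    [[0,0,0,0,0.0057,-0.0067,0],[0,0,0,0,0.0125,-0.0122,0],[0,0,0,0,0.0204,-0.0162,0],[0,0,0,0,0.0288,-0.0185,0],[0,0,0,0,0.0376,-0.0191,0]],
  ],
)

```text
time: 4.58
eef_pos: [0.5699, -0.18, 0.1152]
tcp_rot: [0.641, 0.768, -0.001, -0.001]
contact_force: [-4.7, 2.2, 8.5]
opening: 0.192
```

Run:
```python
from h import *
st=get_state();im=read_camera('wrist');cv2.imwrite('pics/wrist3.png',im[:,:,::-1])
Rc=R.from_quat(st['tcp_rot'])
print(st['time'],st['eef_pos'],st['tcp_rot'],st['contact_force'],st['opening'],Rc.inv().apply(st['eef_pos']-[0.53323257, -0.1868563 ,  0.09407671]))
```

```text
4.575 [ 0.56990362 -0.17998168  0.11516211] [ 6.40955517e-01  7.67576887e-01 -6.51475584e-04 -1.15018824e-03] [-4.67114119  2.24655762  8.47500144] 0.19249613760001594 [ 0.00024376  0.03725691 -0.02117744]
```

View pics/wrist3.png

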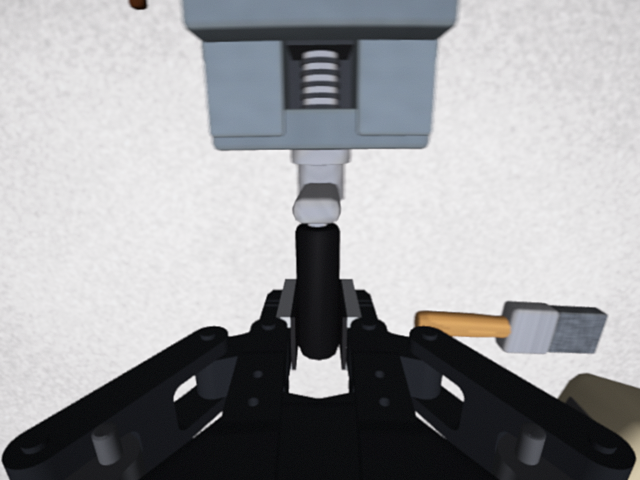

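```bash
cat >> h.py <<'E'
PSI=.18
XV=np.array([np.cos(PSI),np.sin(PSI),0]);YV=np.array([-np.sin(PSI),np.cos(PSI),0])
C0=np.array([0.56990362,-0.17998168,0.11516211])+.0009*XV-[0,0,.044]
def nxt(ths,hand=0.0,C=C0,adv=0):
    st=get_state();Rc=R.from_quat(st['tcp_rot'])
    d=st['eef_pos']-C; u=d@XV; w=d[2]; th=np.arctan2(w,-u)%(2*np.pi)
    print('t',st['time'],'th',th.round(3),'r',np.hypot(u,w).round(4),'y',(d@YV).round(4),'F',st['contact_force'].round(1),'radial',(np.array([st['contact_force']@XV,st['contact_force'][2]])@[-np.cos(th),np.sin(th)]).round(1),'tang',(np.array([st['contact_force']@XV,st['contact_force'][2]])@[np.sin(th),np.cos(th)]).round(1),'open',round(st['opening'],3))
    x=YV;z=np.array([0,0,-1.]);Rt=R.from_matrix(np.c_[x,XV,z]);rv=np.degrees((Rc.inv()*Rt).as_rotvec()).round(1)
    for t in ths:
        P=C+.044*(-np.cos(t)*XV+np.sin(t)*np.array([0,0,1]))
        print([*map(float,rv),*map(float,Rc.inv().apply(P-st['eef_pos']).round(4)),hand],',')
E
python3 -c "
from h import *
nxt(1.55+np.arange(1,6)*.25)"
```

```text
t 4.625 th 1.578 r 0.0441 y 0.0 F [-3.4  0.9  8. ] radial 8.0 tang -3.2 open 0.194
[-0.0, -0.0, -0.0, -0.0, 0.0097, 0.0012, 0.0] ,
[-0.0, -0.0, -0.0, -0.0, 0.02, 0.005, 0.0] ,
[-0.0, -0.0, -0.0, 0.0, 0.029, 0.0112, 0.0] ,
[-0.0, -0.0, -0.0, 0.0, 0.0362, 0.0195, 0.0] ,
[-0.0, -0.0, -0.0, 0.0, 0.0411, 0.0293, 0.0] ,
```

>>> move_arm(
  plan=[
    [[0,0,0,0,0.0097,0.0012,0],[0,0,0,0,0.02,0.005,0],[0,0,0,0,0.029,0.0112,0],[0,0,0,0,0.0362,0.0195,0],[0,0,0,0,0.0411,0.0293,0]],
  ],
)

```text
time: 5.25
eef_pos: [0.6117, -0.1719, 0.0848]
tcp_rot: [0.641, 0.768, 0.0, -0.001]
contact_force: [-4.1, 0.1, 3.3]
opening: 0.196
```

```bash
python3 -c "
from h import *
nxt(2.8+np.arange(1,6)*.25)"
```

```text
t 5.25 th 2.825 r 0.0438 y 0.0005 F [-4.1  0.1  3.3] radial -2.8 tang -4.3 open 0.196
[-0.1, -0.1, -0.0, -0.0005, 0.0022, 0.0096, 0.0] ,
[-0.1, -0.1, -0.0, -0.0005, 0.0018, 0.0206, 0.0] ,
[-0.1, -0.1, -0.0, -0.0005, -0.0012, 0.0311, 0.0] ,
[-0.1, -0.1, -0.0, -0.0005, -0.0068, 0.0406, 0.0] ,
[-0.1, -0.1, -0.0, -0.0005, -0.0145, 0.0484, 0.0] ,
```

>>> move_arm(
  plan=[
    [[0,0,0,0,0.0022,0.0096,0],[0,0,0,0,0.0018,0.0206,0],[0,0,0,0,-0.0012,0.0311,0],[0,0,0,0,-0.0068,0.0406,0],[0,0,0,0,-0.0145,0.0484,0]],
  ],
)

```text
time: 5.88
eef_pos: [0.5976, -0.1745, 0.0369]
tcp_rot: [0.641, 0.767, 0.001, -0.0]
contact_force: [-4.8, 1.8, 10.4]
opening: 0.193
```

```bash
python3 -c "
from h import *
nxt(4.05+np.arange(1,6)*.25)"
```

```text
t 5.875 th 4.039 r 0.0439 y 0.0004 F [-4.8  1.8 10.4] radial -10.9 tang -3.0 open 0.193
[0.0, -0.1, -0.1, -0.0004, -0.0097, 0.006, 0.0] ,
[0.0, -0.1, -0.1, -0.0004, -0.0202, 0.0091, 0.0] ,
[0.0, -0.1, -0.1, -0.0004, -0.0312, 0.0095, 0.0] ,
[0.0, -0.1, -0.1, -0.0004, -0.0419, 0.0072, 0.0] ,
[0.0, -0.1, -0.1, -0.0005, -0.0517, 0.0023, 0.0] ,
```

>>> move_arm(
  plan=[
    [[0,0,0,0,-0.0097,0.0055,0],[0,0,0,0,-0.0202,0.0083,0],[0,0,0,0,-0.0312,0.0085,0],[0,0,0,0,-0.0419,0.0062,0],[0,0,0,0,-0.0517,0.0013,0]],
  ],
)

```text
time: 6.5
eef_pos: [0.5458, -0.1844, 0.0353]
tcp_rot: [0.641, 0.767, 0.0, -0.0]
contact_force: [3.6, -1.7, -2.0]
opening: 0.196
```

```bash
python3 -c "
from h import *
nxt(5.3+np.arange(1,6)*.25)"
```

```text
t 6.5 th 5.329 r 0.0439 y -0.0 F [ 3.6 -1.7 -2. ] radial -0.2 tang -3.8 open 0.196
[-0.0, -0.0, -0.1, 0.0, -0.0073, -0.0064, 0.0] ,
[-0.0, -0.0, -0.1, 0.0, -0.0136, -0.0154, 0.0] ,
[-0.0, -0.0, -0.1, 0.0, -0.0174, -0.0256, 0.0] ,
[-0.0, -0.0, -0.1, 0.0, -0.0186, -0.0366, 0.0] ,
[-0.0, -0.0, -0.1, 0.0, -0.0171, -0.0474, 0.0] ,
```

>>> move_arm(
  plan=[
    [[0,0,0,0,-0.0073,-0.0064,0],[0,0,0,0,-0.0136,-0.0154,0],[0,0,0,0,-0.0174,-0.0256,0],[0,0,0,0,-0.0186,-0.0366,0],[0,0,0,0,-0.0171,-0.0474,0]],
  ],
)

```text
time: 7.12
eef_pos: [0.5284, -0.1876, 0.0832]
tcp_rot: [0.641, 0.768, -0.0, -0.001]
contact_force: [2.5, -2.8, -5.7]
opening: 0.202
```

```bash
python3 -c "
from h import *
nxt(6.55+np.arange(1,6)*.25)"
```

```text
t 7.125 th 0.272 r 0.0447 y -0.0001 F [ 2.5 -2.8 -5.7] radial -3.4 tang -5.0 open 0.202
[-0.1, -0.0, -0.0, 0.0001, 0.0048, -0.0097, 0.0] ,
[-0.1, -0.0, -0.0, 0.0001, 0.0114, -0.0185, 0.0] ,
[-0.1, -0.0, -0.0, 0.0001, 0.0199, -0.0254, 0.0] ,
[-0.1, -0.0, -0.0, 0.0001, 0.0299, -0.03, 0.0] ,
[-0.1, -0.0, -0.0, 0.0002, 0.0407, -0.032, 0.0] ,
```

>>> move_arm(
  plan=[
    [[0,0,0,0,0.0048,-0.0097,0],[0,0,0,0,0.0114,-0.0185,0],[0,0,0,0,0.0199,-0.0254,0],[0,0,0,0,0.0299,-0.03,0],[0,0,0,0,0.0407,-0.032,0]],
  ],
)

```text
time: 7.75
eef_pos: [0.5684, -0.1801, 0.1157]
tcp_rot: [0.641, 0.768, -0.001, -0.002]
contact_force: [-4.1, -3.0, -2.7]
opening: 0.198
```

```bash
python3 -c "
from h import *
nxt([8.0,8.2,8.4,8.6,8.8])"
```

```text
t 7.75 th 1.517 r 0.0446 y 0.0002 F [-4.1 -3.  -2.7] radial -2.4 tang -4.7 open 0.198
[-0.2, -0.1, -0.0, -0.0002, 0.0088, 0.001, 0.0] ,
[-0.2, -0.1, -0.0, -0.0002, 0.0173, 0.0031, 0.0] ,
[-0.2, -0.1, -0.0, -0.0002, 0.0253, 0.0068, 0.0] ,
[-0.2, -0.1, -0.0, -0.0002, 0.0323, 0.0121, 0.0] ,
[-0.2, -0.1, -0.0, -0.0002, 0.0382, 0.0187, 0.0] ,
```

>>> move_arm(
  plan=[
    [[-0.2,-0.1,0,0,0.0088,0.001,0],[-0.2,-0.1,0,0,0.0173,0.0031,0],[-0.2,-0.1,0,0,0.0253,0.0068,0],[-0.2,-0.1,0,0,0.0323,0.0121,0],[-0.2,-0.1,0,0,0.0382,0.0187,0]],
  ],
)

```text
time: 8.38
eef_pos: [0.6061, -0.1729, 0.0966]
tcp_rot: [0.641, 0.768, -0.0, -0.001]
contact_force: [-6.1, -1.7, 2.9]
opening: 0.198
```

```bash
python3 -c "
from h import *
nxt([8.95,9.1,9.25,9.4,9.55])"
```

```text
t 8.375 th 2.527 r 0.044 y 0.0005 F [-6.1 -1.7  2.9] radial -3.5 tang -6.0 open 0.198
[-0.1, -0.0, -0.0, -0.0005, 0.0032, 0.0053, 0.0] ,
[-0.1, -0.0, -0.0, -0.0005, 0.0057, 0.0113, 0.0] ,
[-0.1, -0.0, -0.0, -0.0005, 0.0074, 0.0177, 0.0] ,
[-0.1, -0.0, -0.0, -0.0005, 0.008, 0.0243, 0.0] ,
[-0.1, -0.0, -0.0, -0.0005, 0.0077, 0.0309, 0.0] ,
```

>>> move_arm(
  plan=[
    [[0,0,0,0,0.0032,0.0053,0],[0,0,0,0,0.0057,0.0113,0],[0,0,0,0,0.0074,0.0177,0],[0,0,0,0,0.008,0.0243,0],[0,0,0,0,0.0077,0.0309,0]],
  ],
)

```text
time: 9.0
eef_pos: [0.6139, -0.1714, 0.0682]
tcp_rot: [0.641, 0.768, -0.001, -0.001]
contact_force: [-10.1, 0.5, 15.5]
opening: 0.195
```

```bash
python3 -c "
from h import *
nxt([9.55,9.6,9.65,9.7,9.75])"
```

```text
t 9.0 th 3.21 r 0.044 y 0.0005 F [-10.1   0.5  15.5] radial -10.9 tang -14.8 open 0.195
[-0.1, -0.1, 0.0, -0.0005, -0.0002, 0.0025, 0.0] ,
[-0.1, -0.1, 0.0, -0.0005, -0.0006, 0.0047, 0.0] ,
[-0.1, -0.1, 0.0, -0.0005, -0.001, 0.0068, 0.0] ,
[-0.1, -0.1, 0.0, -0.0005, -0.0015, 0.009, 0.0] ,
[-0.1, -0.1, 0.0, -0.0005, -0.0022, 0.0111, 0.0] ,
```

>>> move_arm(
  plan=[
    [[0,0,0,0,0,0.001,0],[0,0,0,0,0,0.001,0],[0,0,0,0,0,0.001,0],[0,0,0,0,0,0.001,0],[0,0,0,0,0,0.001,0]],
  ],
)

```text
time: 9.62
eef_pos: [0.6138, -0.1714, 0.0687]
tcp_rot: [0.64, 0.768, -0.001, -0.002]
contact_force: [-7.9, -0.4, 9.2]
opening: 0.197
```

```bash
python3 -c "
from h import *
nxt([9.55])
im=read_camera('top');cv2.imwrite('pics/top4.png',cv2.resize(im[220:360,230:420,::-1],None,fx=4,fy=4))
im=read_camera('wrist');cv2.imwrite('pics/wrist4.png',im[:,:,::-1])
"
```

```text
t 9.625 th 3.197 r 0.0439 y 0.0006 F [-7.9 -0.4  9.2] radial -8.3 tang -8.8 open 0.197
[-0.2, -0.1, 0.0, -0.0006, -0.0001, 0.0031, 0.0] ,
```

View pics/top4.png

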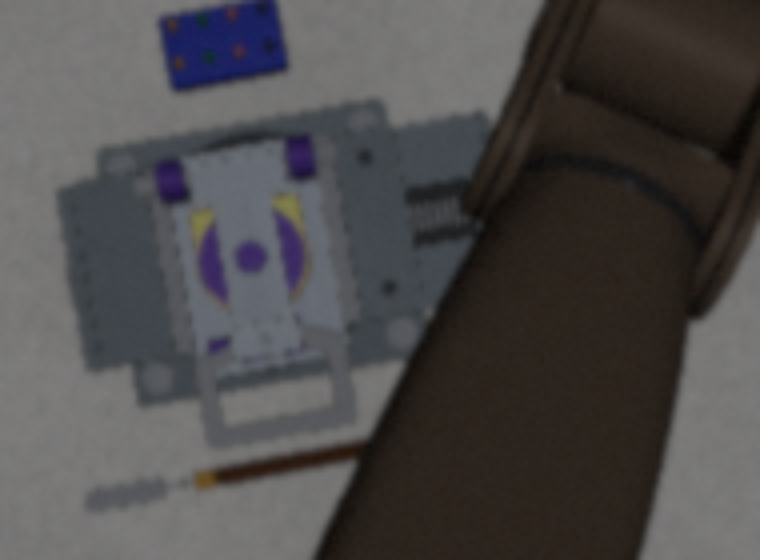

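View pics/wrist4.png

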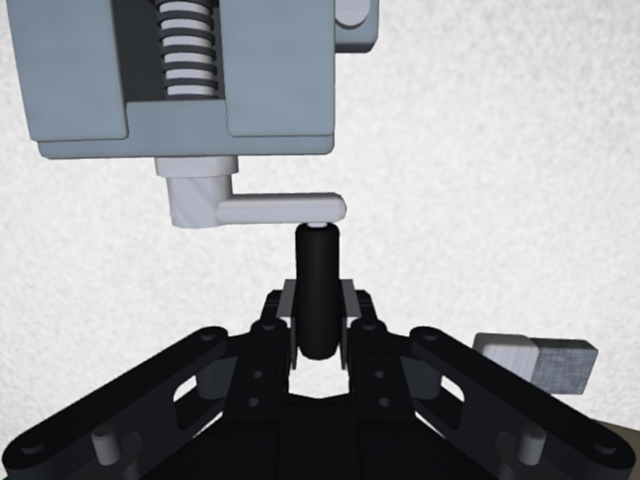

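>>> move_arm(
  plan=[
    [[0,0,0,0,0,0,0.05],[0,0,0,0,0,0,0.0854],[0,0,0,0,0,0,0.0854],[0,0,0,0,0,-0.02,0.0854],[0,0,0,0,0,-0.06,0.0854]],
  ],
)

```text
time: 10.35
eef_pos: [0.613, -0.1709, 0.1282]
tcp_rot: [0.641, 0.768, -0.001, -0.004]
contact_force: [0.8, -0.1, -0.2]
opening: 1.0
```

```bash
python3 -c "
from h import *
nxt([9.55])
st=get_state()
im=read_camera('wrist');cv2.imwrite('pics/wrist5.png',im[:,:,::-1])
print(rowto(st,st['eef_pos']+[-.06,0.02,.1],1.7508),rowto(st,[.445,.0,.29],1.7508))
"
```

```text
t 10.35 th 2.219 r 0.0715 y 0.0012 F [ 0.8 -0.1 -0.2] radial 0.3 tang 0.7 open 1.0
[-0.4, -0.3, 0.0, -0.0015, 0.0009, 0.0625, 0.0] ,
(array([-0.38, -0.26,  0.02]), array([ 0.0309, -0.0561, -0.0995])) (array([-0.38, -0.26,  0.02]), array([ 0.199 , -0.1357, -0.1601]))
```

View pics/wrist5.png

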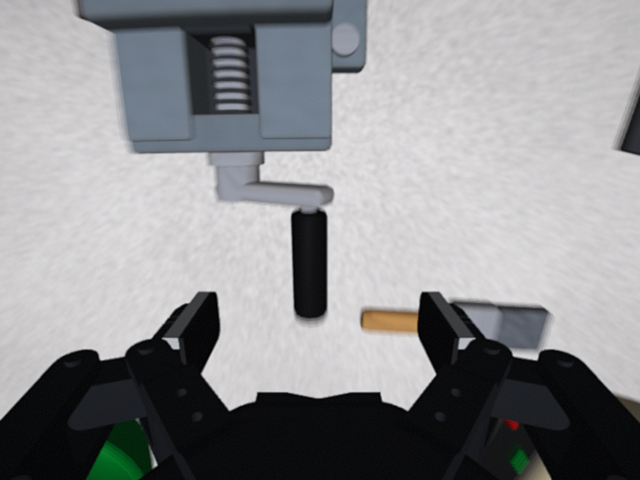

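>>> move_arm(
  plan=[
    [[0,0,0,0,0,-0.06,0.0854],[-0.4,-0.3,0,0.01,-0.02,-0.11,0.0854],[-0.4,-0.3,0,0.05,-0.05,-0.15,0.0854],[-0.4,-0.3,0,0.09,-0.085,-0.16,0.0854],[-0.4,-0.3,0,0.13,-0.11,-0.16,0.0854]],
  ],
)

```text
time: 11.02
eef_pos: [0.4845, -0.0635, 0.2993]
tcp_rot: [0.641, 0.768, 0.003, 0.01]
contact_force: [-0.6, 0.6, -0.6]
opening: 0.998
```

```bash
python3 -c "
from h import *
st=get_state();print(st['eef_pos'],rowto(st,[.445,.0,.29],1.7508))
"
```

```text
[ 0.48451481 -0.06345818  0.29927146] (array([ 0.99,  0.65, -0.  ]), array([ 0.0696, -0.0277,  0.008 ]))
```

>>> move_arm(
  plan=[
    [[0.5,0.3,0,0.02,-0.008,0.003,0.0854],[1,0.6,0,0.045,-0.018,0.006,0.0854],[1,0.6,0,0.07,-0.028,0.008,0.0854],[1,0.6,0,0.07,-0.028,0.008,0.0854],[1,0.6,0,0.07,-0.028,0.008,0.0854]],
  ],
)

```text
time: 11.65
eef_pos: [0.4453, -0.0001, 0.2905]
tcp_rot: [0.641, 0.768, -0.0, 0.001]
contact_force: [-0.4, 0.1, 0.3]
opening: 1.004
```

Run:
```python
from h import *
st=get_state();im=read_camera('wrist');cv2.imwrite('pics/wrist6.png',im[:,:,::-1])
np.save('st6.npy',np.r_[st['eef_pos'],st['tcp_rot']])
print(st['time'],st['eef_pos'],st['tcp_rot'])
for q in ['base_centre','hinge_axis','bow_bar']:
    r=pinpoint('wrist',q);print(q,[(d['centre'],round(d['p'],2)) for d in r[:2]])
    if q=='bow_bar' and r: print(atz('wrist',r[0]['centre'],.186,st))
```

```text
11.65 [ 4.45328521e-01 -1.26155175e-04  2.90487021e-01] [ 6.40708334e-01  7.67783821e-01 -2.04553224e-04  8.90450343e-04]
base_centre []
hinge_axis [([482.4, 230.7], 0.59)]
bow_bar [([309.0, 227.5], 0.73)]
[0.43836602 0.00371779 0.186     ]
```

View pics/wrist6.png

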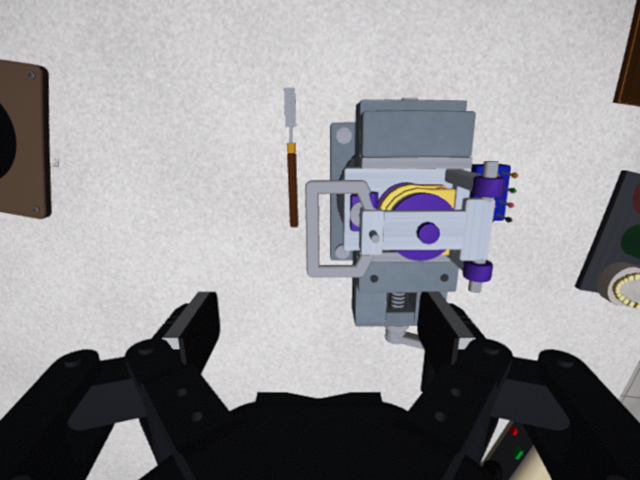

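Run:
```python
from h import *
a=np.load('st6.npy');st=dict(eef_pos=a[:3],tcp_rot=a[3:])
w=ray('wrist',[312.5,229],st)
print(atz('wrist',[312.5,229],.186,st))
im=read_camera('top');st2=get_state()
r=pinpoint('top','bow_bar');print(r[:1]); 
r2=pinpoint('side','bow_bar');read_camera('side');r2=pinpoint('side','bow_bar');print(r2[:1])
for p in ([182],[276]): print(atz('wrist',[312.5,p[0]],.186,st))
h=atz('wrist',[483,231],.186,st);print('hinge',h)
P=np.array([.44,.003,.186])
for z in (.23,.170): print(rowto(get_state(),[*atz('wrist',[312.5,229],.186,st)[:2],z],1.7508))
```

```text
[0.44116048 0.00303546 0.186     ]
[]
[]
[0.43500001 0.03781827 0.186     ]
[ 0.44782925 -0.03466837  0.186     ]
hinge [0.56964061 0.02479543 0.186     ]
(array([-0.03,  0.04, -0.02]), array([ 0.0035, -0.0029,  0.0599]))
(array([-0.03,  0.04, -0.02]), array([ 0.0036, -0.0029,  0.1199]))
```

>>> move_arm(
  plan=[
    [[0,0,0,0.003,-0.003,0.02,0.026],[0,0,0,0.003,-0.003,0.04,0.026],[0,0,0,0.003,-0.003,0.06,0.026],[0,0,0,0.003,-0.003,0.06,0.026],[0,0,0,0.003,-0.003,0.06,0.026]],
  ],
)

```text
time: 12.72
eef_pos: [0.4412, 0.0025, 0.23]
tcp_rot: [0.641, 0.768, -0.0, 0.0]
contact_force: [0.3, -0.4, 1.0]
opening: 0.306
```

Run:
```python
from h import *
st=get_state();im=read_camera('wrist');cv2.imwrite('pics/wrist7.png',im[:,:,::-1])
np.save('st7.npy',np.r_[st['eef_pos'],st['tcp_rot']])
print(st['time'],st['eef_pos'],st['tcp_rot'],st['opening'])
print(rowto(st,[.4412,.003,.169],1.7508))
```

```text
12.725 [0.44117379 0.00253255 0.22996977] [ 6.40825681e-01  7.67686310e-01 -3.69677721e-04  1.98459512e-04] 0.3056248774043873
(array([-0.02,  0.04, -0.02]), array([0.0005, 0.0001, 0.061 ]))
```

View pics/wrist7.png

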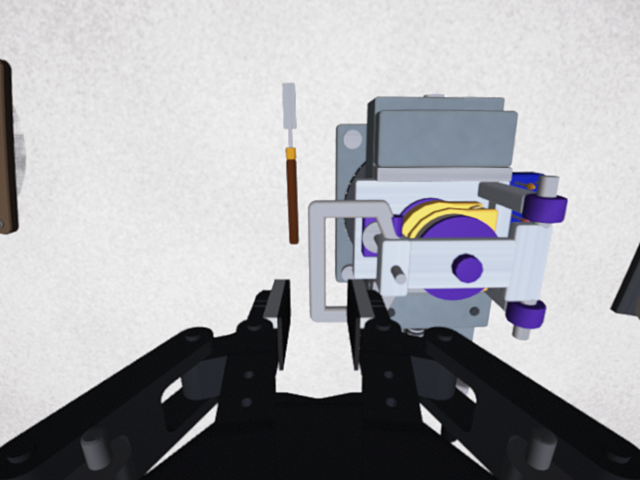

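Run:
```python
from h import *
a=np.load('st7.npy');st=dict(eef_pos=a[:3],tcp_rot=a[3:])
for r in (202,260,318): print(atz('wrist',[317.5,r],.186,st))
P=tri([ray('wrist',[317.5,260],st)]+[ray('wrist',[312.5,229],dict(eef_pos=np.load('st6.npy')[:3],tcp_rot=np.load('st6.npy')[3:]))]);print('tri',P)
```

```text
[0.43494733 0.03809001 0.186     ]
[0.44106063 0.00430504 0.186     ]
[ 0.44786187 -0.03329031  0.186     ]
tri [ 4.41714038e-01 -2.55220947e-04  1.73790076e-01]
```

>>> move_arm(
  plan=[
    [[0,0,0,0.0005,0,0.02,0.026],[0,0,0,0.0005,0,0.035,0.026],[0,0,0,0.0005,0,0.048,0.026],[0,0,0,0.0005,0,0.061,0.026],[0,0,0,0.0005,0,0.061,0.026]],
  ],
)

```text
time: 13.4
eef_pos: [0.4407, 0.003, 0.1682]
tcp_rot: [0.641, 0.768, -0.001, -0.001]
contact_force: [-0.5, -0.1, 0.1]
opening: 0.308
```

Run:
```python
from h import *
st=get_state();im=read_camera('wrist');cv2.imwrite('pics/wrist8.png',im[:,:,::-1])
im=read_camera('side');cv2.imwrite('pics/side8.png',cv2.resize(im[150:330,250:470,::-1],None,fx=3,fy=3))
print(st['time'],st['eef_pos'],st['tcp_rot'],st['opening'],st['contact_force'])
```

```text
13.4 [0.44067883 0.00303138 0.16817152] [ 6.40866320e-01  7.67651973e-01 -7.22693221e-04 -5.33496426e-04] 0.30772158302532165 [-0.49243947 -0.11018825  0.13336493]
```

View pics/wrist8.png

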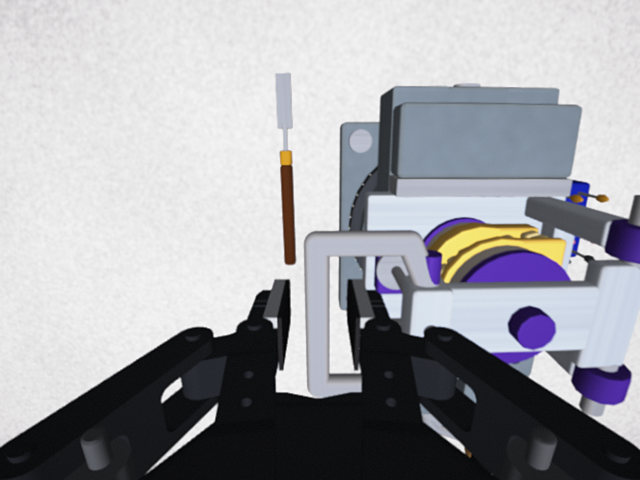

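View pics/side8.png

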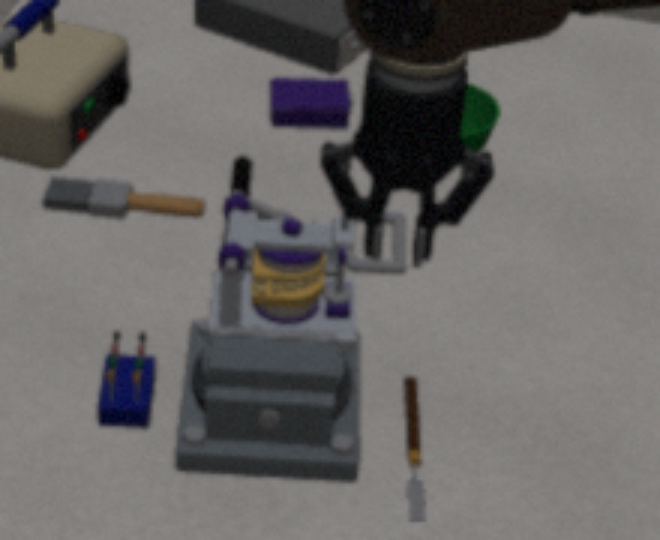

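Run:
```python
from h import *
A=np.array([.566,-.170,.084])
for th in (2.4,2.6,2.8,3.0,3.14,3.3):
    P=A+.044*(-np.cos(th)*XV+np.sin(th)*np.array([0,0,1]))
    print(th,[(proj('side',P+d*YV)[0]-[250,150])*3 for d in (-.029,.029)],[(proj('top',P+d*YV)[0]) for d in (-.029,.029)])
```

```text
2.4 [array([251.92442879, 153.65941895]), array([248.2818186 , 189.09084959])] [array([393.04448103, 248.71965002]), array([366.38601586, 253.40864042])]
2.6 [array([246.00828012, 159.64662975]), array([242.18305718, 195.16630371])] [array([392.12338294, 246.65140931]), array([365.63415425, 251.30938265])]
2.8 [array([241.70453173, 166.50225634]), array([237.75167664, 202.12577664])] [array([391.28621669, 245.33233373]), array([364.98075545, 249.95718085])]
3.0 [array([239.17158252, 173.94061917]), array([235.15013464, 209.67873533])] [array([390.56546862, 244.80109182]), array([364.45050727, 249.39209626])]
3.14 [array([238.49979003, 179.33190698]), array([234.46629813, 215.15396399])] [array([390.14460022, 244.90169748]), array([364.16282429, 249.4693201 ])]
3.3 [array([238.85385619, 185.52480885]), array([234.84254427, 221.44409686])] [array([389.75846899, 245.48250917]), array([363.92498232, 250.02437349])]
```

>>> move_arm(
  plan=[
    [[0,0,0,0,0,0,0],[0,0,0,0,0,0,0],[0,0,0,0,0,0,0],[0,0,0,0,0,0,0],[0,0,0,0,0,0,0]],
  ],
  force=30,
)

```text
time: 14.12
eef_pos: [0.4401, 0.0024, 0.1702]
tcp_rot: [0.64, 0.768, -0.002, -0.001]
contact_force: [-6.3, -1.7, 4.3]
opening: 0.103
```

Run:
```python
from h import *
st5=dict(eef_pos=np.array([.613,-.1709,.1282]),tcp_rot=np.array([.641,.768,-.001,-.004]))
A=C0+np.array([0,0,.0])  # TCP-based
A=np.array([A[0],A[1],.084])+.01*YV   # knob mid = TCP +10mm yv
print(A)
for th in (2.4,2.6,2.8,3.0,3.2,3.3):
    P=A+.044*(-np.cos(th)*XV+np.sin(th)*np.array([0,0,1]))
    print(th,[proj('wrist',P+d*YV+e*XV,st5)[0].round(1) for d in (-.029,.029) for e in (-.009,.009)])
print(proj('wrist',A+.03*YV,st5))
s=get_state();print(s['eef_pos'],s['contact_force'],s['opening'],s['time'])
```

```text
[ 0.56899878 -0.16998212  0.084     ]
2.4 [array([279.5, 319.6]), array([314. , 319.8]), array([275.4, 210.3]), array([313.5, 210.3])]
2.6 [array([290.7, 313. ]), array([324. , 313.1]), array([287.9, 207.4]), array([324.5, 207.4])]
2.8 [array([298.5, 306. ]), array([330.5, 306.1]), array([296.6, 204.3]), array([331.6, 204.3])]
3.0 [array([303. , 299.1]), array([333.7, 299.2]), array([301.6, 201.3]), array([335. , 201.3])]
3.2 [array([304.3, 292.6]), array([333.7, 292.6]), array([303.1, 198.5]), array([335. , 198.5])]
3.3 [array([303.8, 289.5]), array([332.7, 289.6]), array([302.6, 197.2]), array([333.9, 197.2])]
[[240.20029441 197.56706574]]
[0.44011893 0.00244274 0.17018975] [-6.30620905 -1.71384385  4.26512161] 0.10321853485285051 14.125
```

Run:
```python
from h import *
im=read_camera('side')
a=cv2.imread('pics/side0.png')[195:235,320:370]; b=im[195:235,320:370,::-1]
cv2.imwrite('pics/cmp.png',np.hstack([cv2.resize(x,None,fx=8,fy=8,interpolation=cv2.INTER_CUBIC) for x in (a,b)]))
A=np.array([.5675,-.170,.084])
r=cut_out('side','crank_knob');print([(d['p'],d['centre'],d['pixels'].sum()) for d in r[:2]])
for th in (.53,.6,2.4,2.6,2.8,3.0,3.14):
    P=A+.044*(-np.cos(th)*XV+np.sin(th)*np.array([0,0,1]))
    print(th,[((proj('side',P+d*YV)[0]-[320,195])*8+([400,0] if th>1 else 0)).round(0) for d in (-.029,0,.029)])
```

```text
[(0.53, [330.4, 209.1], np.int64(64))]
0.53 [array([309.,  79.]), array([307., 126.]), array([305., 175.])]
0.6 [array([304.,  73.]), array([303., 120.]), array([301., 168.])]
2.4 [array([508.,  49.]), array([503.,  96.]), array([498., 144.])]
2.6 [array([492.,  65.]), array([487., 112.]), array([482., 160.])]
2.8 [array([480.,  83.]), array([475., 130.]), array([470., 178.])]
3.0 [array([474., 103.]), array([468., 150.]), array([463., 198.])]
3.14 [array([472., 118.]), array([467., 165.]), array([461., 213.])]
```

View pics/cmp.png

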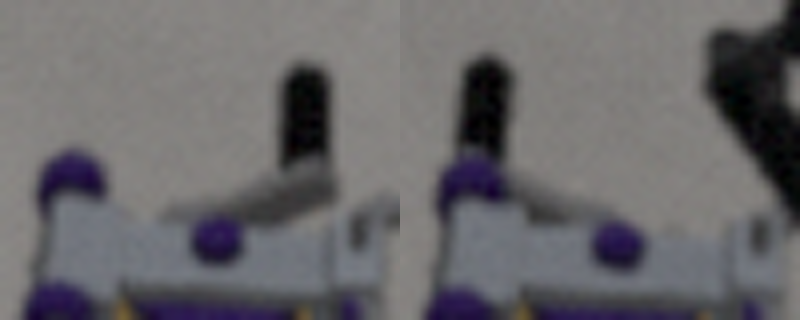

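```bash
cat >> h.py <<'E'
B0=np.array([.4403,.0026,.1690]) # TCP at arm angle 0
H=B0+.130*XV
def arm(ths,H=H,hand=0.0):
    st=get_state();Rc=R.from_quat(st['tcp_rot'])
    d=st['eef_pos']-H;u=d@XV;w=d[2];th=np.arctan2(w,-u);f=st['contact_force'];v=np.array([f@XV,f[2]])
    print('t',st['time'],'th',th.round(3),'r',np.hypot(u,w).round(4),'y',(d@YV).round(4),'radial',(v@[-np.cos(th),np.sin(th)]).round(1),'tang',(v@[np.sin(th),np.cos(th)]).round(1),'lat',(f@YV).round(1),'open',round(st['opening'],3))
    Rt=R.from_matrix(np.c_[YV,XV,[0,0,-1.]]);rv=np.degrees((Rc.inv()*Rt).as_rotvec()).round(1)
    for t in ths:
        P=H+.130*(-np.cos(t)*XV+np.sin(t)*np.array([0,0,1]))
        print([*map(float,rv),*map(float,Rc.inv().apply(P-st['eef_pos']).round(4)),hand],',')
E
python3 -c "
from h import *
arm([.02,.06,.11,.17,.23])"
```

```text
t 14.225 th 0.009 r 0.1302 y -0.0002 radial 5.9 tang 3.9 lat -0.6 open 0.103
[-0.3, 0.1, 0.0, 0.0001, 0.0002, -0.0014, 0.0] ,
[-0.3, 0.1, 0.0, 0.0001, 0.0004, -0.0066, 0.0] ,
[-0.3, 0.1, 0.0, 0.0001, 0.0009, -0.0131, 0.0] ,
[-0.3, 0.1, 0.0, 0.0001, 0.002, -0.0208, 0.0] ,
[-0.3, 0.1, 0.0, 0.0001, 0.0035, -0.0285, 0.0] ,
```

>>> move_arm(
  plan=[
    [[0,0,0,0,0.0002,-0.0014,0],[0,0,0,0,0.0004,-0.0066,0],[0,0,0,0,0.0009,-0.0131,0],[0,0,0,0,0.002,-0.0208,0],[0,0,0,0,0.0035,-0.0285,0]],
  ],
)

```text
time: 14.85
eef_pos: [0.443, 0.003, 0.199]
tcp_rot: [0.64, 0.768, -0.003, -0.002]
contact_force: [-4.0, -2.8, -2.9]
opening: 0.099
```

```bash
python3 -c "
from h import *
arm([.29,.35,.41,.47,.53])
im=read_camera('side');cv2.imwrite('pics/side9.png',cv2.resize(im[150:330,250:470,::-1],None,fx=3,fy=3))
im=read_camera('wrist');cv2.imwrite('pics/wrist9.png',im[:,:,::-1])"
```

```text
t 14.85 th 0.231 r 0.1308 y -0.0001 radial 3.7 tang -3.8 lat -2.0 open 0.099
[-0.4, 0.1, 0.1, 0.0001, 0.0027, -0.0072, 0.0] ,
[-0.4, 0.1, 0.1, 0.0001, 0.0051, -0.0146, 0.0] ,
[-0.4, 0.1, 0.1, 0.0001, 0.0079, -0.0219, 0.0] ,
[-0.4, 0.1, 0.1, 0.0, 0.0112, -0.029, 0.0] ,
[-0.4, 0.1, 0.1, 0.0, 0.0149, -0.0359, 0.0] ,
```

View pics/side9.png

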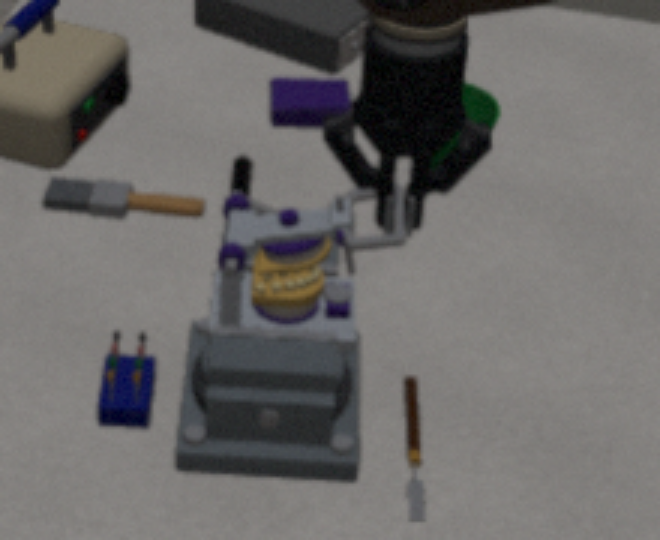

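View pics/wrist9.png

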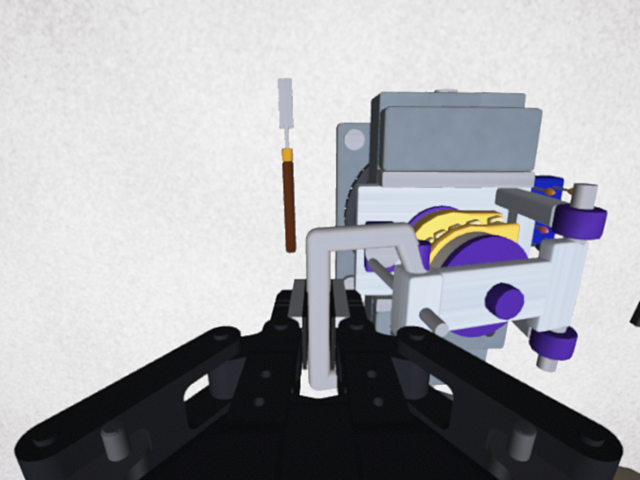

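```bash
python3 -c "
from h import *
arm(.231+np.arange(1,6)*.07)"
```

```text
t 14.95 th 0.237 r 0.1308 y -0.0001 radial 4.9 tang -3.1 lat -1.7 open 0.103
[-0.4, 0.1, 0.1, 0.0001, 0.0029, -0.0079, 0.0] ,
[-0.4, 0.1, 0.1, 0.0001, 0.0058, -0.0165, 0.0] ,
[-0.4, 0.1, 0.1, 0.0001, 0.0094, -0.0249, 0.0] ,
[-0.4, 0.1, 0.1, 0.0, 0.0135, -0.033, 0.0] ,
[-0.4, 0.1, 0.1, 0.0, 0.0182, -0.0408, 0.0] ,
```

>>> move_arm(
  plan=[
    [[-0.2,0,0,0,0.0029,-0.0079,0],[-0.4,0,0,0,0.0058,-0.0165,0],[-0.4,0,0,0,0.0094,-0.0249,0],[-0.4,0,0,0,0.0135,-0.033,0],[-0.4,0,0,0,0.0182,-0.0408,0]],
  ],
)

```text
time: 15.58
eef_pos: [0.4595, 0.0061, 0.2415]
tcp_rot: [0.64, 0.768, -0.003, -0.001]
contact_force: [-9.9, -2.7, 2.6]
opening: 0.103
```

```bash
python3 -c "
from h import *
arm(.581+np.arange(1,6)*.07)"
```

```text
t 15.575 th 0.581 r 0.1322 y 0.0 radial 10.0 tang -3.4 lat -0.9 open 0.103
[-0.4, 0.1, 0.1, -0.0001, 0.007, -0.0063, 0.0] ,
[-0.4, 0.1, 0.1, -0.0001, 0.0127, -0.0134, 0.0] ,
[-0.4, 0.1, 0.1, -0.0001, 0.0189, -0.02, 0.0] ,
[-0.4, 0.1, 0.1, -0.0001, 0.0256, -0.0262, 0.0] ,
[-0.4, 0.1, 0.1, -0.0001, 0.0327, -0.032, 0.0] ,
```

```bash
python3 -c "
from h import *
H2=H+[0,0,.0025]
arm(.565+np.arange(1,6)*.07,H=H2)"
```

```text
t 15.575 th 0.565 r 0.1308 y 0.0 radial 10.0 tang -3.3 lat -0.9 open 0.103
[-0.4, 0.1, 0.1, -0.0001, 0.0058, -0.0071, 0.0] ,
[-0.4, 0.1, 0.1, -0.0001, 0.0114, -0.0143, 0.0] ,
[-0.4, 0.1, 0.1, -0.0001, 0.0175, -0.021, 0.0] ,
[-0.4, 0.1, 0.1, -0.0001, 0.024, -0.0274, 0.0] ,
[-0.4, 0.1, 0.1, -0.0001, 0.031, -0.0332, 0.0] ,
```

>>> move_arm(
  plan=[
    [[-0.4,0,0,0,0.0055,-0.0071,0],[-0.4,0,0,0,0.011,-0.0143,0],[-0.4,0,0,0,0.017,-0.0212,0],[-0.4,0,0,0,0.0235,-0.0277,0],[-0.4,0,0,0,0.0303,-0.0336,0]],
  ],
)

```text
time: 16.2
eef_pos: [0.4896, 0.0118, 0.2772]
tcp_rot: [0.64, 0.768, -0.0, 0.001]
contact_force: [-3.3, -0.8, 2.1]
opening: 0.104
```

```bash
python3 -c "
from h import *
H2=H+[0,0,.003]
arm(.915+np.arange(1,6)*.07,H=H2)"
```

```text
t 16.2 th 0.922 r 0.132 y 0.0002 radial 3.8 tang -1.4 lat -0.2 open 0.104
[0.0, 0.1, 0.1, -0.0003, 0.008, -0.0032, 0.0] ,
[0.0, 0.1, 0.1, -0.0003, 0.0157, -0.0079, 0.0] ,
[0.0, 0.1, 0.1, -0.0003, 0.0238, -0.0121, 0.0] ,
[0.0, 0.1, 0.1, -0.0003, 0.0321, -0.0158, 0.0] ,
[0.0, 0.1, 0.1, -0.0003, 0.0407, -0.0188, 0.0] ,
```

```bash
python3 -c "
from h import *
H2=H+[0,0,.005]
arm(.91+np.arange(1,6)*.07,H=H2)"
```

```text
t 16.2 th 0.912 r 0.1304 y 0.0002 radial 3.8 tang -1.4 lat -0.2 open 0.104
[0.0, 0.1, 0.1, -0.0003, 0.0074, -0.0048, 0.0] ,
[0.0, 0.1, 0.1, -0.0003, 0.0151, -0.0096, 0.0] ,
[0.0, 0.1, 0.1, -0.0003, 0.0232, -0.0138, 0.0] ,
[0.0, 0.1, 0.1, -0.0003, 0.0315, -0.0175, 0.0] ,
[0.0, 0.1, 0.1, -0.0004, 0.0401, -0.0206, 0.0] ,
```

>>> move_arm(
  plan=[
    [[0,0,0,0,0.0074,-0.0048,0],[0,0,0,0,0.0151,-0.0096,0],[0,0,0,0,0.0232,-0.0138,0],[0,0,0,0,0.0315,-0.0175,0],[0,0,0,0,0.0401,-0.0206,0]],
  ],
)

```text
time: 16.82
eef_pos: [0.5301, 0.0195, 0.2997]
tcp_rot: [0.64, 0.768, 0.001, 0.002]
contact_force: [-5.6, 0.0, 6.0]
opening: 0.099
```

```bash
python3 -c "
from h import *
H2=H+[0,0,.005]
arm(1.26+np.arange(1,6)*.06,H=H2)
im=read_camera('side');cv2.imwrite('pics/side10.png',cv2.resize(im[130:310,250:470,::-1],None,fx=3,fy=3))
im=read_camera('wrist');cv2.imwrite('pics/wrist10.png',im[:,:,::-1])"
```

```text
t 16.825 th 1.273 r 0.1314 y 0.0005 radial 7.4 tang -3.5 lat 1.0 open 0.099
[0.2, 0.1, 0.1, -0.0006, 0.0063, -0.0003, 0.0] ,
[0.2, 0.1, 0.1, -0.0006, 0.014, -0.0019, 0.0] ,
[0.2, 0.1, 0.1, -0.0006, 0.0217, -0.0032, 0.0] ,
[0.2, 0.1, 0.1, -0.0006, 0.0294, -0.0039, 0.0] ,
[0.2, 0.1, 0.1, -0.0006, 0.0372, -0.0042, 0.0] ,
```

View pics/side10.png

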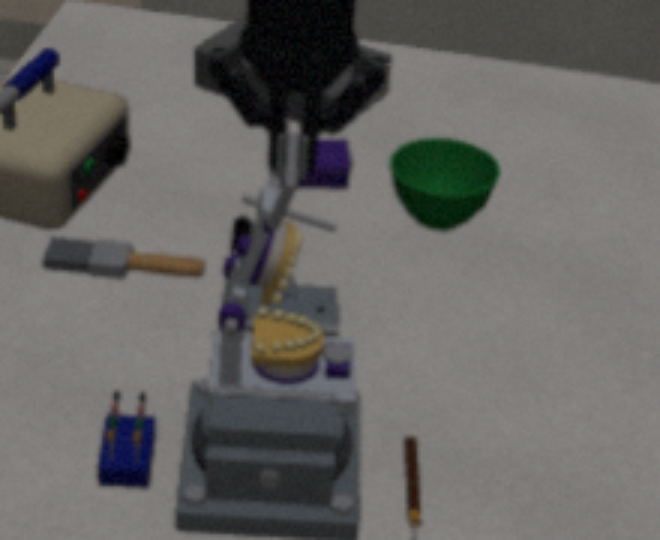

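View pics/wrist10.png

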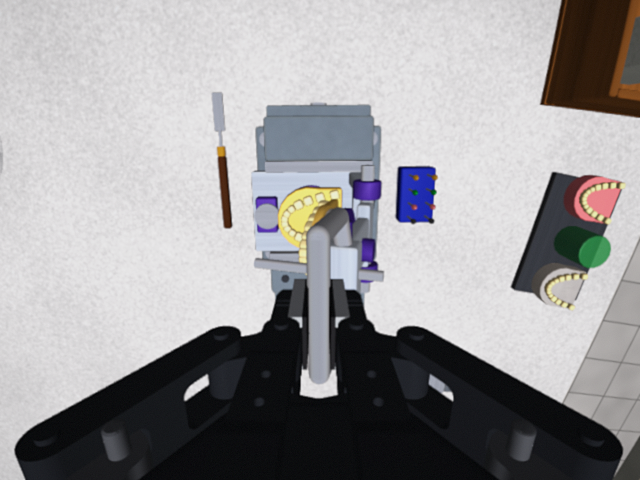

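>>> move_arm(
  plan=[
    [[0.2,0,0,0,0.0063,-0.0012,0],[0.2,0,0,0,0.014,-0.0028,0],[0.2,0,0,0,0.0217,-0.0042,0],[0.2,0,0,0,0.0294,-0.0049,0],[0.2,0,0,0,0.0372,-0.0052,0]],
  ],
)

```text
time: 17.55
eef_pos: [0.5677, 0.0266, 0.3047]
tcp_rot: [0.64, 0.768, -0.0, 0.0]
contact_force: [-1.9, 1.1, 2.5]
opening: 0.099
```

```bash
python3 -c "
from h import *
H2=H+[0,0,.0055]
arm([1.6,1.64,1.67,1.70,1.70],H=H2)"
```

```text
t 17.55 th 1.568 r 0.1302 y 0.0008 radial 2.5 tang -1.7 lat 1.4 open 0.099
[0.0, 0.1, 0.1, -0.0008, 0.0042, 0.0003, 0.0] ,
[0.0, 0.1, 0.1, -0.0008, 0.0094, 0.0005, 0.0] ,
[0.0, 0.1, 0.1, -0.0008, 0.0133, 0.0009, 0.0] ,
[0.0, 0.1, 0.1, -0.0008, 0.0171, 0.0013, 0.0] ,
[0.0, 0.1, 0.1, -0.0008, 0.0171, 0.0013, 0.0] ,
```

>>> move_arm(
  plan=[
    [[0,0,0,0,0.0042,0.0002,0],[0,0,0,0,0.0094,0.0003,0],[0,0,0,0,0.0133,0.0007,0],[0,0,0,0,0.0171,0.0011,0],[0,0,0,0,0.0171,0.0011,0]],
  ],
)

```text
time: 18.18
eef_pos: [0.5847, 0.0298, 0.3032]
tcp_rot: [0.64, 0.768, -0.0, 0.0]
contact_force: [-0.9, 2.1, 1.3]
opening: 0.103
```

Run:
```python
from h import *
arm([1.70],H=H+[0,0,.0055])
st=get_state();print(st['eef_pos'],st['contact_force'])
im=read_camera('side');cv2.imwrite('pics/side11.png',cv2.resize(im[130:310,250:470,::-1],None,fx=3,fy=3))
for q in ('hinge_axis','bow_bar','base_centre'):
    r=pinpoint('side',q);print(q,r[:1])
im=read_camera('wrist');cv2.imwrite('pics/wrist11.png',im[:,:,::-1])
for q in ('hinge_axis','bow_bar','base_centre'):
    r=pinpoint('wrist',q);print(q,r[:1])
```

```text
t 18.175 th 1.702 r 0.1298 y 0.0009 radial 1.2 tang -0.7 lat 2.2 open 0.103
[0.0, 0.0, 0.1, -0.0009, -0.0002, -0.0002, 0.0] ,
[0.58469897 0.02981422 0.30318447] [-0.9492289   2.05648424  1.31770102]
hinge_axis [{'centre': [331.8, 228.6], 'p': 0.87}]
bow_bar [{'centre': [318.3, 176.0], 'p': 0.71}]
base_centre [{'centre': [340.4, 255.8], 'p': 0.7}]
hinge_axis [{'centre': [296.9, 230.8], 'p': 0.74}]
bow_bar [{'centre': [315.8, 309.9], 'p': 0.63}]
base_centre []
```

View pics/side11.png

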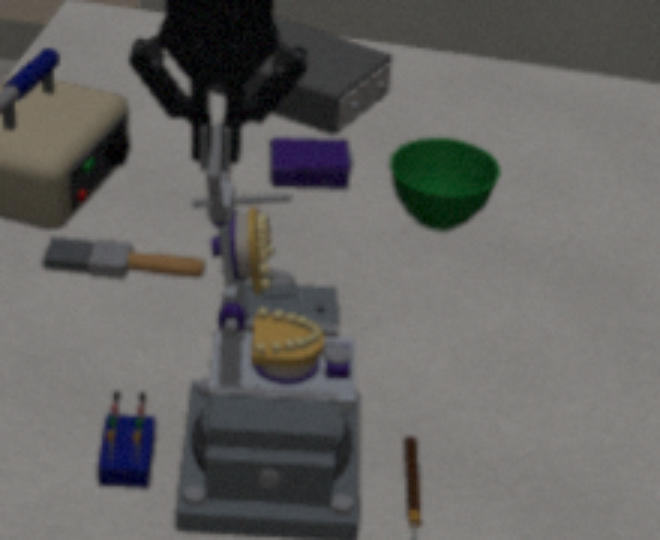

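View pics/wrist11.png

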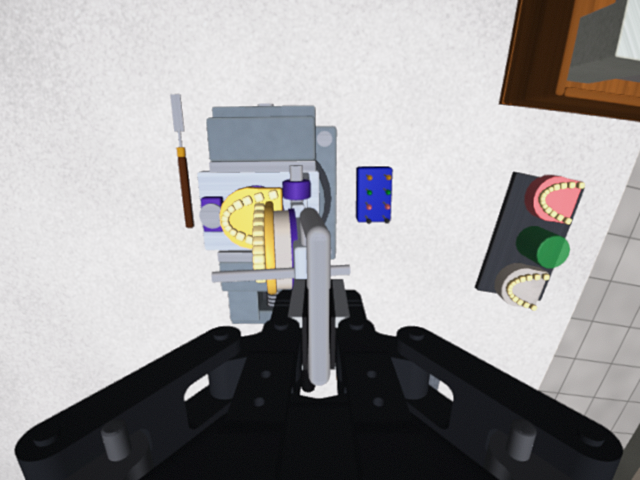

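Run:
```python
from h import *
st=get_state();b=st['eef_pos']
for uv in ([296.9,230.8],[296,189]):
    h=atz('wrist',uv,.186,st);print('wrist hinge',h,'dx',(b-h)@XV,'phi',np.pi/2+np.arcsin((b-h)@XV/.13))
h=atz('side',[331.8,228.6],.186);print('side',h,'phi',np.pi/2+np.arcsin((b-h)@XV/.13))
print('H',H)
```

```text
wrist hinge [0.56846154 0.02577168 0.186     ] dx 0.016265342420964113 phi 1.6962431104454485
wrist hinge [0.56232796 0.05848002 0.186     ] dx 0.016444063330013137 phi 1.6976288969441269
side [0.55741163 0.02988049 0.186     ] phi 1.7753044895661678
H [0.56819968 0.02587384 0.169     ]
```

>>> move_arm(
  plan=[
    [[0,0,0,0,0,0,0],[0,0,0,0,0,0,0],[0,0,0,0,0,0,0],[0,0,0,0,0,0,0],[0,0,0,0,0,0,0]],
  ],
)

```text
time: 19.2
eef_pos: [0.5843, 0.0298, 0.3033]
tcp_rot: [0.64, 0.768, -0.0, 0.0]
contact_force: [-1.8, 1.3, 0.0]
opening: 0.1
```

Run:
```python
from h import *
arm([1.7],H=H+[0,0,.0055]);print(get_state()['dq'].round(4))
im=read_camera('side')
a=im[195:235,320:370,::-1];cv2.imwrite('pics/crank12.png',cv2.resize(a,None,fx=8,fy=8,interpolation=2))
```

```text
t 19.2 th 1.698 r 0.1298 y 0.0009 radial -0.2 tang -1.5 lat 1.6 open 0.1
[-0.0, 0.0, 0.1, -0.0009, 0.0002, -0.0001, 0.0] ,
[ 0.001   0.0008 -0.0008 -0.0013 -0.0005 -0.0012]
```

View pics/crank12.png

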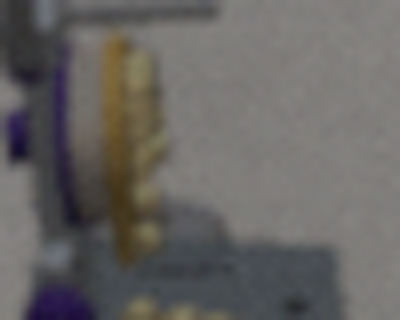

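```bash
python3 -c "
from plant import *
print(ticket.sign_off())"
```

```text
the job is handed in; nothing more can be done
None
```

I clamped the articulator in the vise, swung the upper arm back to its balance point, and handed the job in with the bow still gripped and steady. The hand-in reports no verdict, so the checks below are my own.

**Vise**
- I wound the crank to about 9.5 rad, where the knob pushed back with about 9 to 15 N.
- On release the crank sprang back to roughly 8.9 rad, estimated from a side picture; an earlier wrist picture suggested about 8.8. Both are past first contact at 8.6, so the base should still be gripped.
- I could not measure the jaw force directly. Once the arm was up, the side view no longer showed the crank, so I could not check it again at the end.

**Upper arm**
- **Angle:** the arm's position gives about 1.70 rad. The hinge seen in the wrist camera also gives 1.70 rad, but one side-camera hinge detection gave 1.78 rad. I trusted the first two, because hardly any force (about 1 N) was needed to hold the arm there.
- **Stillness and grip:** the robot was at rest, with the fingers closed on the bar and the grip set to 30 N.
- **Everything else:** the pictures showed the base between the jaws with no tilt I could see, and no sign that anything else on the bench had moved. I judged that by eye, not by measuring positions.

The job was handed in at about 19 s of the 64 s allowed.

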